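# Clamp the lotus seat in the restorer's jig

### The job

Slacken the red bar knob on the jig's sliding carriage, slide the carriage along its slot until its rubber pad presses the lotus seat gently but firmly against the wooden fence, then turn the knob fully tight again so that the seat stays gripped. Keep the seat upright on the bed, do not squeeze it hard, and leave the other things on the bench alone.

Things in the scene. Friction and masses are not known exactly. Their poses are not given: they have to be found in the camera images.
- jig: Fixed plywood bed 150 (x) x 380 (y) x 18 mm, T-slot along y. Origin: centre of its underside. On it along +y: carriage, lotus seat, wooden fence (70 mm wide, 42 high). The fence is firmly fixed but its place differs and is not reported: its near face is 95 to 135 mm from the origin along +y, 10 to 80 mm beyond the seat; find it by feel.
- carriage (a joint): Position (m) of the aluminium carriage (76 x 80 mm in x, y, 40 mm high) along the slot. At 0 its centre is at y = -120 mm in the jig's frame; grows towards the fence, up to 0.2. Drags with about 5 N when the knob is slack, locked against some 30 N when tight. Push it by the knob or by its end face.
- pad: Black rubber pad on springs on the carriage's fence-side end; 60 mm wide (x), 10 mm thick, from 3 to 37 mm above the bed. Origin: on the bed under the carriage's centre; the pad's front face lies 60 mm from it along +y. It yields about 2 N per mm over 9 mm, then it is hard.
- knob (a joint): Angle (rad) of the red bar knob: 0 slack stop, 2.4 tight stop. Turning clockwise, seen from its outer end, tightens it (value grows). The clamp bites from 1.25 up; below that the carriage slides freely. It needs about 0.1 to 0.15 N m.
- knob_grip (a point): Middle of the red knob's bar: 50 mm long (its x), 14 thick (its y), 24 high (its z). Its z is the turning axis, pointing outward, leaning 35 degrees from vertical towards the jig's -x side; the gripping tool must lean with it. A 20 mm diameter shank carries the bar; a 38 mm diameter collar ends 32 mm below this point.
- piece: Lotus seat: red lacquered plinth with gilt edges, 54 (x) x 44 (y) x 30 mm high, with a gilt lotus of up to 42 mm diameter on top, 50 mm high in all, 150 g, standing loose on the bed between pad and fence. Origin: centre of its underside; z up.
- candlestick: Brass candlestick, 60 mm foot, 85 mm high, bystander; origin under its centre.
- jar: Amber glass jar with black cap, 56 mm diameter, 60 mm high, bystander; origin under its centre.
- bowl: Brass bowl, 84 mm diameter, 45 mm high, bystander; origin under its centre.
- lacquer_tray: Red open tray, 130 x 170 x 30 mm, bystander; origin under its centre.
Not all that is in view belongs to the job. Leave any green, pink or purple look-alike of the piece alone.

How it is judged (in metres and radians):
On the way:
1. the knob is slackened so that the carriage is free (below 1.25 rad) (value of joint knob below 1.25 rad), for 0.1 s.
At the end, for the whole second after the job is handed in: The knob is tight (beyond 1.9 rad), the pad presses the lotus seat with more than 2.5 N, and the seat stands upright (within 0.1 rad) and still on the bed (within 5 mm in height) (value of joint knob above 1.9 rad and contact force between pad and piece above 2.5 N and angle between piece's own z axis and vertical below 0.1 rad and z of piece in the frame of jig between 0.014 and 0.023 m and linear speed of piece below 0.02 m/s); the robot touches nothing.
It fails at once if the pad squeezes the seat with more than 25 N (contact force between pad and piece above 25 N).
It fails at once if the seat is tipped by more than 0.35 rad (angle between piece's own z axis and vertical above 0.35 rad).
It fails at once if a bystander is moved by more than 30 mm (distance of any of candlestick, jar, bowl, lacquer_tray from where it was at the start of the episode above 0.03 m).
It also fails if it takes over 45 s, if anything falls off the work surface, if the arm or the gripper's body presses on something with over 40 N, if the wrist force passes 120 N, or if a joint passes its speed limit or range.

### The arm

A 6-joint arm with a two-finger parallel gripper is mounted at the origin on the work surface. World frame = base frame: x ahead of the robot, y to its left, z up, the work surface at z = 0. Lengths are in mm, angles in degrees, forces in N, time in s.
With the tool pointing down it reaches from about 350 to 850 mm from the base axis. Payload 8.1 kg.
Tool frame: the origin (TCP) lies midway between the tips of the shut fingers; the grasp point (between the pads) lies 19 mm behind it; z points along the fingers, y is the line along which they close (so a half turn about z gives the same grasp; the last joint's range is limited). The gripper opens to 85 mm and grips with 20 to 120 N. Pads are 22 mm wide; open, the fingers measure 114 mm over their backs; the gripper's body (76 mm by 85 mm) begins 54 mm behind the grasp point. The pads swing forward as they close: fully open they stand 13 mm farther back than shut.
Start: joints at [-70.153, 7.471, 85.268, -0, 87.261, -4.893], TCP at [251.124, -544.924, 231.292] pointing down, gripper open.
Joint ranges: [-169.43, 169.43], [-51.17, 129.36], [1.28, 143.12], [-76.62, 256.62], [0, 156.53], [-152.29, 152.29]. Speed limits (degrees/s): [136.94, 136.94, 159.86, 180, 180, 180].

### API

Orientations are given as [roll, pitch, yaw] about the fixed x, y, z axes, in that order (R = Rz(yaw) Ry(pitch) Rx(roll)).
In Python, from bench import sensors, optics, r gives the robot as it stands.
- The arm moves only by the tool apply_moves, never from a script. Its argument "targets" is a list of rows, each a list of 7 numbers: the shift along the tool's x, y, z in mm, then the turn, a rotation vector about the tool's x, y, z in rad, then the closure, from 0 (fully open) to 1 (shut). In form: [[x, y, z, wx, wy, wz, claw], ...]. A call has 1 to 20 rows; each row shifts and turns the commanded pose from where the row before left it, along the tool's axes as they then stand; what a row does not reach is not made up. A row lasts 1/8 s, in which the tool goes at most 62.5 mm and 10.7 degrees, less where a joint would pass 70% of its speed; a pose out of reach is approached as far as the arm can. A call is refused whole if a number of a shift passes 62.5 or a number of a turn 0.188, either way. A call with a gripper value outside its range is refused whole. The fingers move at their own pace and stop on an object; "force" is the grip in N (left out, the last holds). Time passes only in rows, so rows that do not move let the fingers close. It gives the time, the measured TCP pose, the force, the opening and the grip force at its end, in the units of the state.
- sensors.sense(): the state, without advancing time (a new reading comes with each control period).
- optics.snapshot(name): name is "side" or "top"; returns the picture (420x560x3 uint8, red, green, blue); there is no depth.
- optics.get_calibration(name): a dict with "camera_matrix" (3x3 intrinsics, pixels), "dist_coeffs" ([k1, k2, p1, p2, k3] as OpenCV has them; the pictures are not rectified), "pose" (4x4, takes a point from camera to world coordinates). Camera axes: x right, y down, z forward; pixel columns grow to the right and rows downward; lengths in mm; the calibration is good to about 2 mm. A picture is of the moment at which its call begins. get_calibration takes no time and is no camera call.
- r.hand_in(): hands the job in; it is judged then, once.
The state is a dict: "time": time; "joint_pos": joint angles; "qd": joint speeds; "joint_efforts": joint torques, N m; "tool_pos": TCP position; "tcp_rot": TCP orientation; "ft_force": force on the tool from outside, world axes, zero at the start; "wrist_torque": the same for the moment, N m; "finger_gap": finger opening in mm; "grip_force": force on a finger pad.
Only numpy, scipy, OpenCV 4.12 (cv2) and the standard library are available. Lean on these libraries where they do the work, as an engineer would, in place of code of your own. Each camera call takes 0.05 s, during which the arm holds its last target. There are 200 camera calls.

## Working session

There is one attempt and no reset: what is moved stays moved. The work goes in short steps, Python scripts to look and compute and a tool call to move; the robot and the scene stay as the last step left them, time stands still between calls to the robot, and variables do not carry over. Pictures are saved under pics/ and viewed, at most 10 in all, crops included, and the job is handed in when it is done.

Besides the shell and the picture viewer there is one more tool, called after "Request:" as a command line: name --pt "numbers of a row" for each row, then --argument value for the rest. apply_moves: Moves the arm, as the interface text tells. Its arguments: {"type":"object","properties":{"targets":{"type":"array"},"force":{"type":"number"}},"required":["targets"]}

```bash
mkdir -p pics; python3 - <<'E'
from bench import sensors, optics, r
import cv2, numpy as np
for n in("side","top"):
    im=optics.snapshot(n); cv2.imwrite(f"pics/{n}0.png",im[:,:,::-1])
    c=optics.get_calibration(n); print(n,np.round(c["camera_matrix"],1).tolist(),np.round(c["dist_coeffs"],3),np.round(c["pose"],3).tolist())
s=sensors.sense(); print(s)
E
```

```text
side [[512.1, 0.0, 281.4], [0.0, 512.1, 213.2], [0.0, 0.0, 1.0]] [-0.05  0.    0.    0.    0.  ] [[0.968, -0.164, 0.19, 227.182], [-0.25, -0.684, 0.685, -1056.441], [0.018, -0.71, -0.704, 1146.351], [0.0, 0.0, 0.0, 1.0]]
top [[412.4, 0.0, 275.5], [0.0, 412.4, 207.1], [0.0, 0.0, 1.0]] [-0.057  0.     0.     0.     0.   ] [[-0.019, -0.982, 0.187, 288.035], [-1.0, 0.021, 0.006, -51.809], [-0.01, -0.187, -0.982, 1336.141], [0.0, 0.0, 0.0, 1.0]]
{'time': 0.1, 'joint_pos': array([-7.01534241e+01,  7.51099763e+00,  8.53258621e+01,  1.06529399e-03,
        8.72614132e+01, -4.89355223e+00]), 'qd': array([ 0.05887973, -0.06832954, -0.17765376,  0.18793111,  0.04884472,
        0.01745756]), 'joint_efforts': array([ 1.55057143e-03, -5.70954251e+01, -5.01940978e+01, -1.31164684e-04,
        8.23035050e-03, -8.81934875e-05]), 'tool_pos': array([ 250.94853653, -544.43373675,  230.32002395]), 'tcp_rot': array([-1.79902176e+02, -9.44326186e-03,  2.47400682e+01]), 'ft_force': array([-0.59682092, -0.37727161, -0.73648315]), 'wrist_torque': array([-0.03653983, -0.02776351, -0.0093117 ]), 'grip_force': 0.0, 'finger_gap': 85.8643233528543}
```

View pics/side0.png

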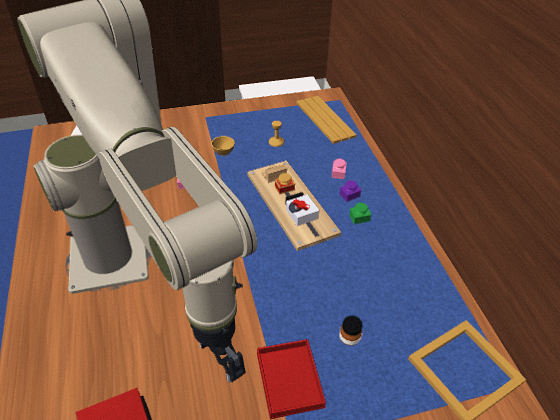

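View pics/top0.png

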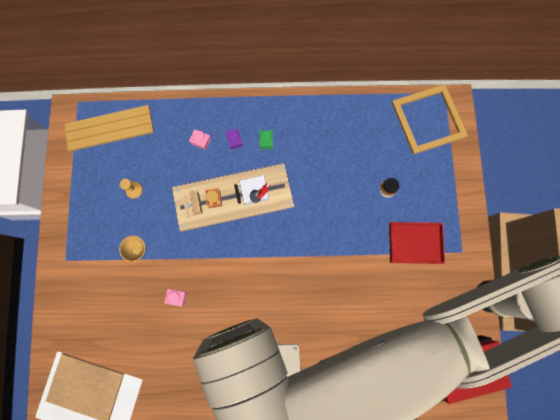

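Side view: jig around (293,205), white carriage (303,209) with the red knob (299,205), seat (285,183) and fence (275,172). Top view: jig (233,197), knob about (263,191), seat (213,198), fence (194,203). Next I'll zoom in on both and get the masks.

```bash
cat > h.py <<'E'
from bench import sensors, optics, r
import cv2, numpy as np
from scipy.spatial.transform import Rotation as R
def ray(n,px):
    c=optics.get_calibration(n); K=np.array(c["camera_matrix"]);P=np.array(c["pose"])
    u=cv2.undistortPoints(np.array([[px]],float),K,np.array(c["dist_coeffs"]))[0,0]
    return P[:3,3],P[:3,:3]@np.array([u[0],u[1],1])
def plane(n,px,z):
    o,d=ray(n,px); return o+d*(z-o[2])/d[2]
def tri(a,b):
    o,d=ray("side",a);p,e=ray("top",b)
    s=np.linalg.lstsq(np.c_[d,-e],p-o,rcond=None)[0]
    x,y=o+d*s[0],p+e*s[1]; return (x+y)/2,np.linalg.norm(x-y)
def masks(n,im,box,s0=150,h=8):
    x0,y0,x1,y1=box; hsv=cv2.cvtColor(im,cv2.COLOR_RGB2HSV)
    m=(((hsv[...,0]<h)|(hsv[...,0]>172))&(hsv[...,1]>s0)&(hsv[...,2]>70)).astype(np.uint8)
    q=np.zeros_like(m);q[y0:y1,x0:x1]=m[y0:y1,x0:x1]
    k,l,st,ce=cv2.connectedComponentsWithStats(q)
    return [(st[i].tolist(),np.round(ce[i],1).tolist(),np.round(cv2.minAreaRect(np.argwhere(l==i)[:,::-1].astype(np.float32))[2],1)) for i in range(1,k) if st[i][4]>4]
E
python3 - <<'E'
from h import *
B={"side":(240,155,345,255),"top":(165,155,300,235)}
out=[]
for n,b in B.items():
    im=cv2.imread(f"pics/{n}0.png")[:,:,::-1].copy()
    print(n,*masks(n,im,b),sep="\n")
    x0,y0,x1,y1=b; out.append(cv2.resize(im[y0:y1,x0:x1,::-1],(x1*0+ (x1-x0)*5,(y1-y0)*5),interpolation=cv2.INTER_CUBIC)) 
    # wood mask -> jig outline
    hsv=cv2.cvtColor(im,cv2.COLOR_RGB2HSV); m=np.zeros(im.shape[:2],np.uint8)
    w=~((hsv[...,0]>95)&(hsv[...,0]<135)&(hsv[...,1]>90)); m[y0-3:y1+3,x0-3:x1+3]=w[y0-3:y1+3,x0-3:x1+3]
    c=max(cv2.findContours(m,0,2)[0],key=cv2.contourArea)
    print("quad",cv2.contourArea(c),cv2.approxPolyDP(c,7,True)[:,0].tolist(),np.round(cv2.boxPoints(cv2.minAreaRect(c)),1).tolist())
cv2.imwrite("pics/cs.png",out[0]);cv2.imwrite("pics/ct.png",out[1])
E
```

```text
side
([277, 180, 16, 7, 32], [284.4, 183.4], np.float64(0.0))
([275, 182, 20, 11, 82], [284.9, 188.1], np.float64(9.0))
([292, 199, 16, 11, 95], [299.7, 204.0], np.float64(15.9))
quad 4061.0 [[247, 172], [296, 250], [340, 235], [286, 160]] [[244.8000030517578, 173.1999969482422], [284.20001220703125, 146.8000030517578], [342.1000061035156, 233.60000610351562], [302.6000061035156, 259.8999938964844]]
top
([258, 184, 11, 15, 72], [262.6, 191.2], np.float64(45.0))
quad 5308.5 [[284, 163], [173, 186], [179, 230], [293, 207]] [[169.3000030517578, 186.39999389648438], [284.79998779296875, 161.6999969482422], [294.6000061035156, 207.39999389648438], [179.10000610351562, 232.10000610351562]]
```

View pics/cs.png

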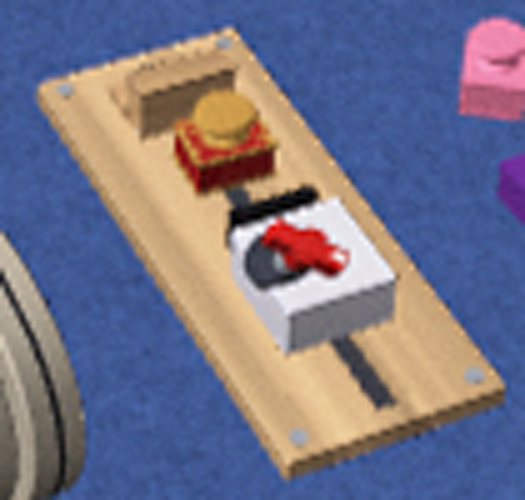

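View pics/ct.png

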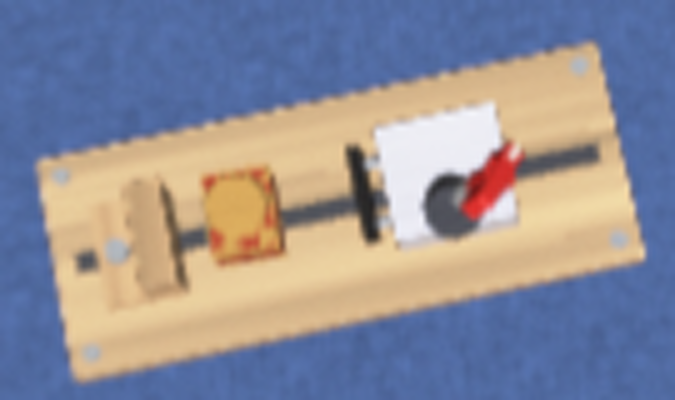

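```bash
python3 - <<'E'
from h import *
T=lambda p:(p[0]/5+165-.4,p[1]/5+155-.4); S=lambda p:(p[0]/5+240-.4,p[1]/5+155-.4)
ct=[(40,160),(597,42),(645,260),(75,380)]; cs=[(38,86),(232,28),(504,388),(288,466)]
Pt=np.array([plane("top",T(p),18) for p in ct]);Ps=np.array([plane("side",S(p),18) for p in cs])
print(Pt.round(1).tolist());print(Ps.round(1).tolist())
print("tri corners",[ (tri(S(a),T(b))[0].round(0).tolist()) for a,b in zip([cs[1],cs[2],cs[3],cs[0]],ct)])
Q=(Pt+Ps[[1,2,3,0]])/2
c=Q.mean(0); dy=(Q[0]+Q[3]-Q[1]-Q[2]); yaw=np.degrees(np.arctan2(-dy[0],dy[1]))
print("jig c",c,"yaw",yaw,"len",np.linalg.norm(dy)/2,"wid",np.linalg.norm(Q[0]+Q[1]-Q[2]-Q[3])/2)
Rj=R.from_euler("z",yaw,degrees=True).as_matrix(); o=np.r_[c[:2],0]
J=lambda p:(Rj.T@(p-o)).round(1)
k,e=tri((299.7,204.0),(262.6,191.2)); print("knob",k,e,J(k))
# bar mask axis in each view
for n,b in (("side",(285,195,312,214)),("top",(255,180,275,202))):
    im=cv2.imread(f"pics/{n}0.png")[:,:,::-1].copy(); hsv=cv2.cvtColor(im,cv2.COLOR_RGB2HSV)
    m=((hsv[...,0]<8)|(hsv[...,0]>172))&(hsv[...,1]>120)&(hsv[...,2]>70); q=np.zeros_like(m);q[b[1]:b[3],b[0]:b[2]]=m[b[1]:b[3],b[0]:b[2]]
    a=np.argwhere(q)[:,::-1].astype(np.float32); mu=a.mean(0); w,v=np.linalg.eigh(np.cov(a.T)); d=v[:,1]; pr=(a-mu)@d; print(n,mu,d,pr.min(),pr.max())
    # plane through k with normal knob axis
    N=Rj@np.array([-np.sin(np.radians(35)),0,np.cos(np.radians(35))]); X0=Rj@np.array([np.cos(np.radians(35)),0,np.sin(np.radians(35))]);Y0=Rj[:,1]
    pts=[]
    for s in (-6,6):
        oo,dd=ray(n,mu+d*s); pts.append(oo+dd*(N@(k-oo))/(N@dd))
    v=pts[1]-pts[0]; print(" bar angle about axis",np.degrees(np.arctan2(v@Y0,v@X0)),"len",np.linalg.norm(v)/12*(pr.max()-pr.min()))
# carriage: back edge corners of top face, z=18+40
for p in [(492,102),(373,125),(517,220),(395,246)]: print("carr top",J(plane("top",T(p),58)))
for p in [(333,197),(395,285),(288,318),(232,233)]: print("carr side",J(plane("side",S(p),58)))
for p in [(240,205)]: print("lotus",J(plane("top",T(p),68)))
print("lotus side",J(plane("side",S((228,110)),68)), J(tri(S((228,110)),T((240,205)))[0]))
for p in [(178,188),(187,290)]: print("fence top near edge",J(plane("top",T(p),60)))
for p in [(178,172),(198,192),(275,172)]: print("seat base side",J(plane("side",S(p),18)))
E
```

```text
[[615.0, 295.5, 18.0], [687.3, -74.5, 18.0], [539.1, -102.2, 18.0], [468.0, 268.6, 18.0]]
[[469.3, 262.6, 18.0], [614.1, 293.0, 18.0], [685.8, -79.2, 18.0], [541.4, -108.9, 18.0]]
tri corners [[615.0, 296.0, 15.0], [688.0, -75.0, 13.0], [542.0, -103.0, 10.0], [470.0, 270.0, 12.0]]
jig c [577.491075    94.35399778  18.        ] yaw 10.949310108620839 len 378.02407716191124 wid 148.8883688605265
knob [575.60519098  -4.81333561  91.41812538] 0.26693580460569516 [-20.7 -97.   91.4]
side [299.72726 204.0202 ] [-0.91313406 -0.40765941] -9.176518459346854 7.879582906849972
 bar angle about axis 113.45593153222343 len 64.97277211523337
top [262.60715 191.28572] [-0.59225522  0.80575043] -8.045172263082863 7.546385092422178
 bar angle about axis 133.94378883726955 len 49.91068528007118
carr top [  39.1 -109.3   58. ]
carr top [ 40.4 -31.8  58. ]
carr top [ -39.9 -109.1   58. ]
carr top [-40.  -30.2  58. ]
carr side [ 35.6 -34.2  58. ]
carr side [  33.6 -119.9   58. ]
carr side [ -38.4 -118.2   58. ]
carr side [-36.7 -37.7  58. ]
lotus [ 4.4 60.  68. ]
lotus side [ 6.5 58.  68. ] [ 6.1 59.9 66.2]
fence top near edge [25.7 97.8 60. ]
fence top near edge [-40.5 103.7  60. ]
seat base side [-24.3  67.2  18. ]
seat base side [-20.6  44.2  18. ]
seat base side [33.9 41.  18. ]
```

```bash
python3 - <<'E'
from h import *
T=lambda p:(p[0]/5+165-.4,p[1]/5+155-.4); S=lambda p:(p[0]/5+240-.4,p[1]/5+155-.4)
Rj=R.from_euler("z",10.95,degrees=True).as_matrix(); o=np.array([577.5,94.4,0]); J=lambda p:(Rj.T@(p-o)).round(1)
for nm,s,t in (("collar",(272,258),(455,205)),("endA",(272,232),(470,213)),("endB",(342,262),(518,148)),("swap",(272,232),(518,148)),("swap2",(342,262),(470,213))):
    p,e=tri(S(s),T(t)); print(nm,J(p),round(e,1))
out=[]
for n,b in (("side",(284,190,320,222)),("top",(245,178,281,210))):
    im=cv2.imread(f"pics/{n}0.png"); out.append(cv2.resize(im[b[1]:b[3],b[0]:b[2]],None,fx=11,fy=11,interpolation=cv2.INTER_NEAREST))
cv2.imwrite("pics/knob.png",np.hstack(out))
E
```

```text
collar [-24.7 -72.3  62.6] 3.2
endA [-35.1 -81.9  95.4] 4.8
endB [  -3.1 -118.4   91. ] 1.6
swap [ -29.7 -113.1  128.1] 36.5
swap2 [ -9.2 -87.7  60. ] 42.0
```

View pics/knob.png

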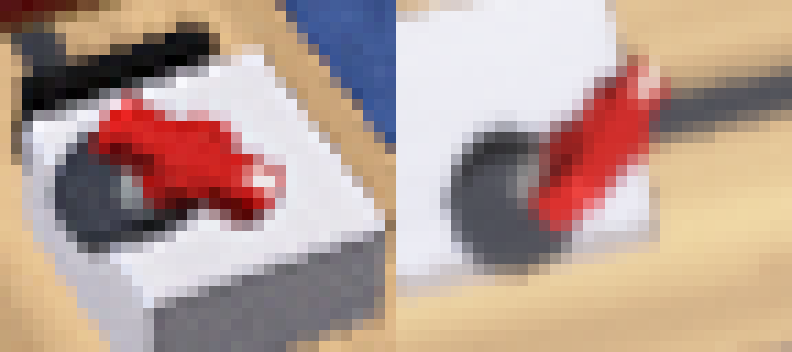

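Close crop: the red bar is centred near (300,204) side and (262.6,191) top. It sits on a grey shank and a dark collar at (294,207) side and (254.5,196) top. Things it could be taken for: the red trays and the red plinth at (285,188); only this bar has the shank and collar on the white carriage. By triangulation the axis from collar to bar leans towards the jig's **-y**, not -x as the text says. I'll refine that and check the wrist joints.

```bash
cat >> h.py <<'E'
Rj=R.from_euler("z",10.95,degrees=True).as_matrix(); oj=np.array([577.5,94.4,0]); J=lambda p:(Rj.T@(p-oj)).round(1)
def frame(az,lean,psi):  # az: lean azimuth in jig deg; psi: bar angle; returns tool rot (world), tool x along bar
    az,lean,psi=np.radians([az,lean,psi])
    a=np.array([np.sin(lean)*np.cos(az),np.sin(lean)*np.sin(az),np.cos(lean)])
    X=np.array([1,0,0])-a[0]*a; X/=np.linalg.norm(X); Y=np.cross(a,X)
    b=np.cos(psi)*X+np.sin(psi)*Y
    return Rj@np.c_[b,np.cross(-a,b),-a],Rj@a,Rj@X,Rj@Y
def wrist(M,j1,s):  # s=j2+j3
    W=(R.from_euler("z",j1,degrees=True)*R.from_euler("y",s,degrees=True)).as_matrix().T@M
    a=R.from_matrix(W).as_euler("ZYZ",degrees=True); return a
E
python3 - <<'E'
from h import *
s=sensors.sense(); M=R.from_euler("xyz",s["tcp_rot"],degrees=True).as_matrix()
q=s["joint_pos"]; w0=wrist(M,q[0],q[1]+q[2]); print("start wrist",w0.round(1),q[3:].round(1))
C,e=tri((294,206.8),(254.5,196)); k,_=tri((299.7,204.0),(262.6,191.2)); B,eb=tri((307.8,206.6),(267.9,185.3))
v=Rj.T@(k-C); print("C",J(C),e,"k",J(k),"B",J(B),eb,"axis az",np.degrees(np.arctan2(v[1],v[0])),"lean",np.degrees(np.arccos(v[2]/np.linalg.norm(v))),np.linalg.norm(v))
views={"side":([299.73,204.02],[-0.913,-0.408]),"top":([262.61,191.29],[-0.592,0.806])}
for az in(-60,-75,-90,-105,180):
    F=frame(az,35,0); 
    for n,(mu,d) in views.items():
        p=[]
        for t in(-6,6):
            o,dd=ray(n,np.array(mu)+t*np.array(d)); p.append(o+dd*(F[1]@(k-o))/(F[1]@dd))
        u=p[1]-p[0]; print(az,n,"psi",np.degrees(np.arctan2(u@F[3],u@F[2])).round(1),"len",(np.linalg.norm(u)/12*(17 if n=="side" else 15.6)).round(1))
for psi in(-45,135,180,225,90):
  for ss in(100,110):
    print(psi,ss,wrist(frame(-90,35,psi)[0],-13,ss).round(0))
E
```

```text
start wrist [ 0.  87.3 85.1] [ 0.  87.3 -4.9]
C [-23.2 -68.7  56.1] 2.0920486026533562 k [-20.7 -97.   91.4] B [  -5.  -117.2   91.8] 1.5683321141602413 axis az -84.94151892129752 lean 38.90792442631122 45.336291876574386
-60 side psi 144.4 len 54.9
-60 top psi 131.0 len 66.3
-75 side psi 141.1 len 53.1
-75 top psi 130.5 len 63.1
-90 side psi 138.6 len 51.6
-90 top psi 131.4 len 59.0
-105 side psi 136.5 len 50.8
-105 top psi 133.3 len 54.9
180 side psi 113.4 len 64.8
180 top psi 134.0 len 49.9
-45 100 [  32.   95. -160.]
-45 110 [  32.   86. -166.]
135 100 [32. 95. 20.]
135 110 [32. 86. 14.]
180 100 [ 32.  95. -25.]
180 110 [ 32.  86. -31.]
225 100 [ 32.  95. -70.]
225 110 [ 32.  86. -76.]
90 100 [32. 95. 65.]
90 110 [32. 86. 59.]
```

Both views agree with a lean towards -y: bar angle 131–139° and length about 50 mm. I'll go with the images: lean 35° to -y, and gripping at psi = -45° puts j6 near 107, with room to turn both ways. Next I plan the approach.

```bash
cat >> h.py <<'E'
from scipy.spatial.transform import Slerp
def cur():
    s=sensors.sense(); return np.array(s["tool_pos"]),R.from_euler("xyz",s["tcp_rot"],degrees=True),s
def rows(p1,M1,n,claw):
    p0,R0,s=cur(); R1=R.from_matrix(M1); S=Slerp([0,1],R.concatenate([R0,R1]))
    w=(R0.inv()*R1).as_rotvec(); print("rot",np.degrees(np.linalg.norm(w)).round(1),"per row",(w/n).round(3))
    for i in range(n):
        d=S(i/n).inv().apply((p1-p0)/n); print([*d.round(0).astype(int).tolist(),*(w/n).round(3).tolist(),claw])
K=oj+Rj@np.array([-22,-96,91.])
E
python3 - <<'E'
from h import *
M,a,_,_=frame(-90,35,-45); p=K+a*70; print(p.round(1),R.from_matrix(M).as_euler("xyz",degrees=True).round(1)); rows(p,M,18,.5)
E
```

```text
[581.8 -43.5 148.3] [-153.7   23.9  -28.4]
rot 67.6 per row [ 0.034 -0.009  0.055]
[28, -18, 5, 0.034, -0.009, 0.055, 0.5]
[27, -19, 5, 0.034, -0.009, 0.055, 0.5]
[26, -20, 5, 0.034, -0.009, 0.055, 0.5]
[25, -21, 6, 0.034, -0.009, 0.055, 0.5]
[24, -23, 6, 0.034, -0.009, 0.055, 0.5]
[23, -24, 7, 0.034, -0.009, 0.055, 0.5]
[22, -25, 8, 0.034, -0.009, 0.055, 0.5]
[20, -26, 8, 0.034, -0.009, 0.055, 0.5]
[19, -26, 9, 0.034, -0.009, 0.055, 0.5]
[18, -27, 10, 0.034, -0.009, 0.055, 0.5]
[16, -28, 10, 0.034, -0.009, 0.055, 0.5]
[15, -28, 11, 0.034, -0.009, 0.055, 0.5]
[13, -29, 12, 0.034, -0.009, 0.055, 0.5]
[12, -29, 13, 0.034, -0.009, 0.055, 0.5]
[10, -29, 14, 0.034, -0.009, 0.055, 0.5]
[9, -29, 15, 0.034, -0.009, 0.055, 0.5]
[7, -29, 16, 0.034, -0.009, 0.055, 0.5]
[6, -29, 16, 0.034, -0.009, 0.055, 0.5]
```

Request:
apply_moves --pt "28 -18 5 0.034 -0.009 0.055 0.5" --pt "27 -19 5 0.034 -0.009 0.055 0.5" --pt "26 -20 5 0.034 -0.009 0.055 0.5" --pt "25 -21 6 0.034 -0.009 0.055 0.5" --pt "24 -23 6 0.034 -0.009 0.055 0.5" --pt "23 -24 7 0.034 -0.009 0.055 0.5" --pt "22 -25 8 0.034 -0.009 0.055 0.5" --pt "20 -26 8 0.034 -0.009 0.055 0.5" --pt "19 -26 9 0.034 -0.009 0.055 0.5" --pt "18 -27 10 0.034 -0.009 0.055 0.5" --pt "16 -28 10 0.034 -0.009 0.055 0.5" --pt "15 -28 11 0.034 -0.009 0.055 0.5" --pt "13 -29 12 0.034 -0.009 0.055 0.5" --pt "12 -29 13 0.034 -0.009 0.055 0.5" --pt "10 -29 14 0.034 -0.009 0.055 0.5" --pt "9 -29 15 0.034 -0.009 0.055 0.5" --pt "7 -29 16 0.034 -0.009 0.055 0.5" --pt "6 -29 16 0.034 -0.009 0.055 0.5" --pt "0 0 0 0 0 0 0.5" --force 40

```text
time: 2.48
tool_pos: [580.9, -40.4, 148.6]
tcp_rot: [-153.5, 23.5, -28.2]
ft_force: [-0.4, -0.2, -0.1]
finger_gap: 42.8
grip_force: 0.0
```

```bash
python3 - <<'E'
from h import *
p0,R0,s=cur(); print(s["joint_pos"].round(1),p0.round(1),s["tcp_rot"].round(1),s["finger_gap"],s["ft_force"].round(1))
out=[]
for n,b in (("side",(240,120,360,255)),("top",(200,130,320,265))):
    im=optics.snapshot(n)[:,:,::-1]; out.append(cv2.resize(im[b[1]:b[3],b[0]:b[2]],None,fx=3.3,fy=3.3,interpolation=cv2.INTER_CUBIC))
cv2.imwrite("pics/pre.png",np.hstack(out))
M,a,_,_=frame(-90,35,-45); rows(K-a*15,M,8,.5)
E
```

```text
[-26.   23.6  82.1  27.5  96.1  95.4] [580.9 -40.4 148.6] [-153.5   23.5  -28.2] 42.806409830149434 [-0.4 -0.2 -0.1]
rot 0.5 per row [-0.    -0.001  0.001]
[0, 0, 11, -0.0, -0.001, 0.001, 0.5]
[0, 0, 11, -0.0, -0.001, 0.001, 0.5]
[0, 0, 11, -0.0, -0.001, 0.001, 0.5]
[0, 0, 11, -0.0, -0.001, 0.001, 0.5]
[0, 0, 11, -0.0, -0.001, 0.001, 0.5]
[0, 0, 11, -0.0, -0.001, 0.001, 0.5]
[0, 0, 11, -0.0, -0.001, 0.001, 0.5]
[0, 0, 11, -0.0, -0.001, 0.001, 0.5]
```

View pics/pre.png

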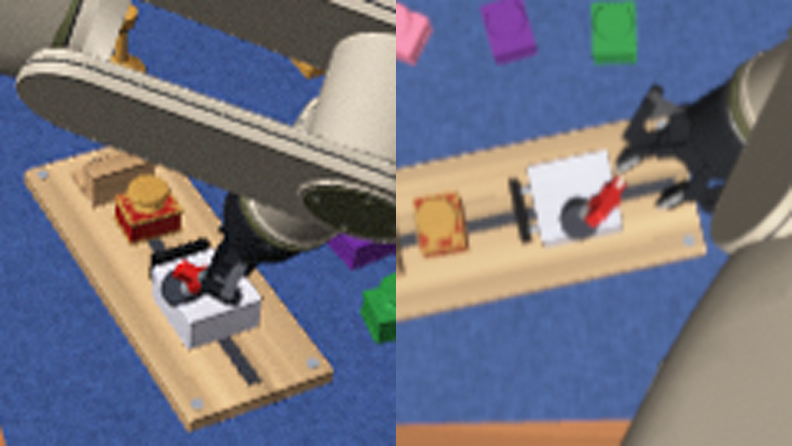

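The fingers sit either side of the bar's axis: tips at about (630,160) and (668,200) in the top half, bar at (603,203). The lean looks right, so I advance and close.

Request:
apply_moves --pt "0 0 11 0 -0.001 0.001 0.5" --pt "0 0 11 0 -0.001 0.001 0.5" --pt "0 0 11 0 -0.001 0.001 0.5" --pt "0 0 11 0 -0.001 0.001 0.5" --pt "0 0 11 0 -0.001 0.001 0.5" --pt "0 0 11 0 -0.001 0.001 0.5" --pt "0 0 11 0 -0.001 0.001 0.5" --pt "0 0 9 0 -0.001 0.001 0.5" --pt "0 0 0 0 0 0 0.5"

```text
time: 3.7
tool_pos: [571.7, 6.8, 78.6]
tcp_rot: [-153.6, 24.1, -28.5]
ft_force: [0.0, -0.5, 0.0]
finger_gap: 42.5
grip_force: 0.0
```

Request:
apply_moves --pt "0 0 0 0 0 0 0.75" --pt "0 0 0 0 0 0 1" --pt "0 0 0 0 0 0 1" --pt "0 0 0 0 0 0 1" --pt "0 0 0 0 0 0 1" --force 30

```text
time: 4.32
tool_pos: [572.1, 5.2, 79.5]
tcp_rot: [-153.7, 24.0, -28.5]
ft_force: [-3.9, -5.2, 0.7]
finger_gap: 18.1
grip_force: 29.4
```

```bash
python3 - <<'E'
from h import *
p0,R0,s=cur(); print(s["joint_pos"].round(1),p0.round(1),s["tcp_rot"].round(1),s["finger_gap"],s["grip_force"],s["ft_force"].round(1),"tool F",R0.inv().apply(s["ft_force"]).round(1),"T",R0.inv().apply(s["wrist_torque"]).round(2))
out=[]
for n,b in (("side",(255,160,345,240)),("top",(220,150,310,230))):
    im=optics.snapshot(n)[:,:,::-1]; out.append(cv2.resize(im[b[1]:b[3],b[0]:b[2]],None,fx=4.4,fy=4.4,interpolation=cv2.INTER_CUBIC))
cv2.imwrite("pics/grip.png",np.hstack(out))
E
```

```text
[-22.7  25.1  88.   28.6  88.3  95.2] [572.1   5.2  79.5] [-153.7   24.   -28.5] 18.122791167330966 29.376862943172455 [-3.9 -5.2  0.7] tool F [-1.1  5.6 -3.1] T [-0.96 -0.01  0.01]
```

View pics/grip.png

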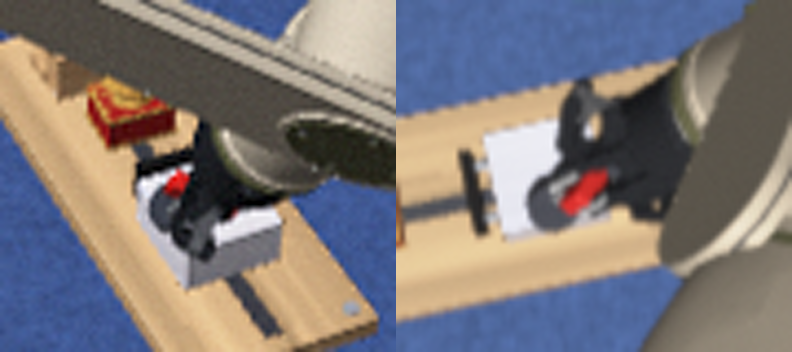

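The bar is held between the fingers at a gap of 18 mm, so it is slightly askew. The force along tool y is 5.6 N. I relieve that and start slackening (negative about tool z).

Request:
apply_moves --pt "0 2 0 0 0 0 1" --pt "0 0 0 0 0 -0.1 1" --pt "0 0 0 0 0 -0.1 1" --pt "0 0 0 0 0 0 1" --force 40

```text
time: 4.92
tool_pos: [571.6, 4.4, 79.1]
tcp_rot: [-149.7, 18.5, -17.7]
ft_force: [-0.3, -2.4, 3.7]
finger_gap: 18.2
grip_force: 39.6
```

```bash
cat >> h.py <<'E'
def st():
    p0,R0,s=cur(); print(s["time"],s["joint_pos"].round(1),"jig",J(p0),"gap",s["finger_gap"].round(1),"grip",round(s["grip_force"],1),"Fjig",(Rj.T@s["ft_force"]).round(1),"Ftool",R0.inv().apply(s["ft_force"]).round(1),"T",R0.inv().apply(s["wrist_torque"]).round(2))
E
python3 -c "from h import *;st()"
```

```text
Traceback (most recent call last):
  File "h.py", line 40, in st
    p0,R0,s=cur(); print(s["time"],s["joint_pos"].round(1),"jig",J(p0),"gap",s["finger_gap"].round(1),"grip",round(s["grip_force"],1),"Fjig",(Rj.T@s["ft_force"]).round(1),"Ftool",R0.inv().apply(s["ft_force"]).round(1),"T",R0.inv().apply(s["wrist_torque"]).round(2))
                                                                             ^^^^^^^^^^^^^^^^^^^^^
AttributeError: 'float' object has no attribute 'round'
```

```bash
sed -i 's/s\["finger_gap"\].round(1)/round(s["finger_gap"],1)/' h.py; python3 -c "from h import *;st()"
```

```text
4.925 [-22.8  25.1  88.1  28.6  88.2  83.5] jig [-22.8 -87.2  79.1] gap 18.2 grip 39.6 Fjig [-0.7 -2.3  3.7] Ftool [-0.7  0.2 -4.4] T [-0.21  0.03 -0.05]
```

Request:
apply_moves --pt "0 0 0 0 0 -0.15 1" --pt "0 0 0 0 0 -0.15 1" --pt "0 0 0 0 0 -0.15 1" --pt "0 0 0 0 0 -0.15 1"

```text
time: 5.42
tool_pos: [571.3, 2.6, 77.9]
tcp_rot: [-145.1, -0.5, 11.5]
ft_force: [-1.0, -12.6, -4.4]
finger_gap: 17.5
grip_force: 39.7
```

```bash
python3 -c "from h import *;st()"
```

```text
5.425 [-22.9  25.1  88.1  28.4  88.1  49. ] jig [-23.6 -89.   77.9] gap 17.5 grip 39.7 Fjig [ -3.4 -12.2  -4.4] Ftool [-3.5 12.5 -3.4] T [-2.   -0.45  0.13]
```

Request:
apply_moves --pt "-1 3 0 0 0 0 1" --pt "0 0 0 0 0 -0.15 1" --pt "0 0 0 0 0 -0.15 1" --pt "0 0 0 0 0 0 1"

```text
time: 5.92
tool_pos: [571.6, 1.4, 77.0]
tcp_rot: [-146.4, -10.2, 25.6]
ft_force: [2.2, -5.2, 0.3]
finger_gap: 18.1
grip_force: 39.7
```

```bash
python3 -c "from h import *;st()"
```

```text
5.925 [-23.1  25.3  88.   28.5  88.1  31.8] jig [-23.5 -90.2  77. ] gap 18.1 grip 39.7 Fjig [ 1.1 -5.5  0.3] Ftool [-0.2  4.5 -3.4] T [-0.71 -0.04 -0.12]
```

Request:
apply_moves --pt "0 1.5 0 0 0 -0.15 1" --pt "0 0 0 0 0 -0.15 1" --pt "0 0 0 0 0 -0.15 1" --pt "0 0 0 0 0 -0.15 1" --pt "0 0 0 0 0 0 1"

```text
time: 6.55
tool_pos: [573.1, 0.2, 75.8]
tcp_rot: [-157.0, -27.0, 57.5]
ft_force: [9.1, -3.7, -5.3]
finger_gap: 17.9
grip_force: 39.4
```

```bash
python3 -c "
from h import *;st()
c=[]
for n,b in (('side',(240,150,340,240)),('top',(180,150,280,240))):
    im=optics.snapshot(n)[:,:,::-1]; c.append(cv2.resize(im[b[1]:b[3],b[0]:b[2]],None,fx=4,fy=4,interpolation=cv2.INTER_CUBIC))
cv2.imwrite('pics/slack.png',np.hstack(c))"
```

```text
6.55 [-23.1  25.5  87.9  28.5  88.   -2.7] jig [-22.2 -91.7  75.8] gap 17.9 grip 39.4 Fjig [ 8.2 -5.4 -5.3] Ftool [-0.9 11.1  1.3] T [-1.51 -0.39  0.01]
```

View pics/slack.png

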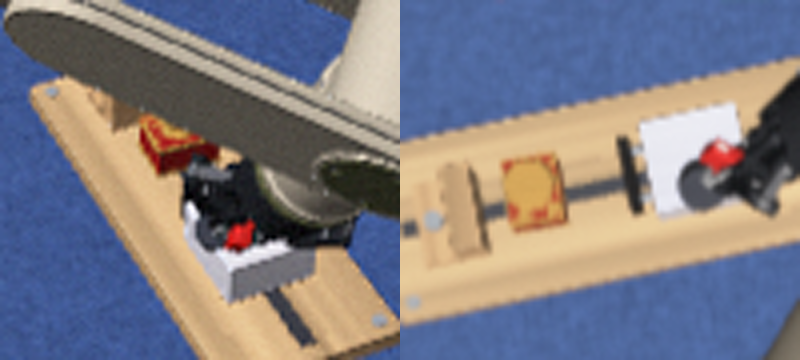

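The bar has turned about 98°, so the knob is slack. The top half shows the pad at (632,175), the seat at (533,190) and the fence near face at about (485,205). I'll work out jig y in tool axes and push.

```bash
python3 -c "
from h import *
p,R0,s=cur(); print('jig y in tool',R0.inv().apply(Rj[:,1]).round(3),'x',R0.inv().apply(Rj[:,0]).round(3))"
```

```text
jig y in tool [ 0.645 -0.506  0.572] x [0.615 0.789 0.005]
```

Request:
apply_moves --pt "1.2 1.6 0 0 0 0 1" --pt "3.2 -2.5 2.9 0 0 0 1" --pt "3.2 -2.5 2.9 0 0 0 1" --pt "3.2 -2.5 2.9 0 0 0 1" --pt "3.2 -2.5 2.9 0 0 0 1" --pt "3.2 -2.5 2.9 0 0 0 1" --pt "3.2 -2.5 2.9 0 0 0 1"

```text
time: 7.52
tool_pos: [567.5, 30.3, 75.7]
tcp_rot: [-156.7, -26.9, 57.3]
ft_force: [-1.8, -6.1, 0.9]
finger_gap: 17.8
grip_force: 40.0
```

```bash
python3 -c "from h import *;st()"
```

```text
7.525 [-20.8  23.8  90.2  29.3  86.7  -0.9] jig [-22.  -61.1  75.7] gap 17.8 grip 40.0 Fjig [-2.9 -5.6  0.9] Ftool [-5.   0.2 -4. ] T [ 0.11 -0.8  -0.06]
```

Request:
apply_moves --pt "3.2 -2.5 2.9 0 0 0 1" --pt "3.2 -2.5 2.9 0 0 0 1" --pt "3.2 -2.5 2.9 0 0 0 1" --pt "3.2 -2.5 2.9 0 0 0 1" --pt "1.3 -1 1.15 0 0 0 1" --pt "1.3 -1 1.15 0 0 0 1" --pt "1.3 -1 1.15 0 0 0 1"

```text
time: 8.4
tool_pos: [562.5, 55.6, 75.7]
tcp_rot: [-156.7, -26.9, 57.3]
ft_force: [-1.6, -6.2, 2.7]
finger_gap: 18.0
grip_force: 40.1
```

```bash
python3 -c "
from h import *;st()
im=optics.snapshot('top')[:,:,::-1]; cv2.imwrite('pics/push.png',cv2.resize(im[150:240,180:280],None,fx=6,fy=6,interpolation=cv2.INTER_CUBIC))"
```

```text
8.4 [-18.7  22.3  92.2  30.   85.3   0.5] jig [-22.1 -35.2  75.7] gap 18.0 grip 40.1 Fjig [-2.7 -5.8  2.7] Ftool [-4.2 -0.1 -5.5] T [ 0.2  -0.86 -0.12]
```

View pics/push.png

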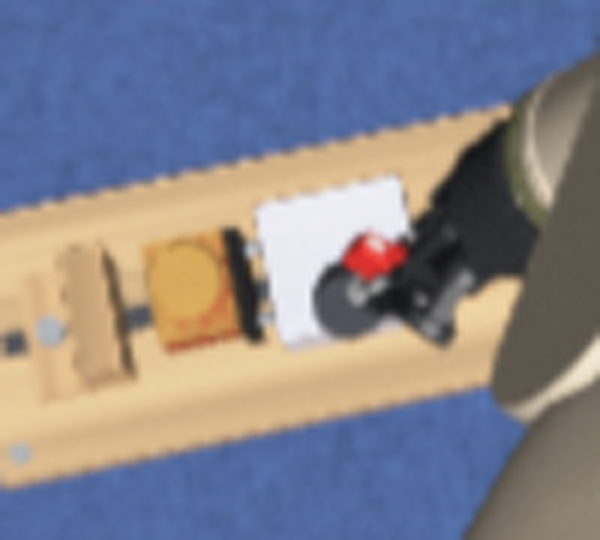

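The pad (240,285) now touches the seat, which is about 10–13 mm short of the fence (125,330). I continue gently.

Request:
apply_moves --pt "1.3 -1 1.15 0 0 0 1" --pt "1.3 -1 1.15 0 0 0 1" --pt "1.3 -1 1.15 0 0 0 1" --pt "0.6 -0.5 0.6 0 0 0 1" --pt "0 0 0 0 0 0 1"

```text
time: 9.07
tool_pos: [561.1, 62.6, 75.7]
tcp_rot: [-156.7, -26.9, 57.3]
ft_force: [-2.5, -5.3, 2.7]
finger_gap: 18.1
grip_force: 40.1
```

```bash
python3 -c "from h import *;st()"
```

```text
9.075 [-18.2  21.9  92.7  30.3  85.    0.8] jig [-22.1 -28.1  75.7] gap 18.1 grip 40.1 Fjig [-3.4 -4.8  2.7] Ftool [-4.  -1.2 -4.9] T [ 0.36 -0.8  -0.06]
```

Request:
apply_moves --pt "0.6 -0.5 0.6 0 0 0 1" --pt "0.6 -0.5 0.6 0 0 0 1" --pt "0.6 -0.5 0.6 0 0 0 1" --pt "0 0 0 0 0 0 1"

```text
time: 9.57
tool_pos: [560.6, 65.5, 75.6]
tcp_rot: [-156.7, -27.0, 57.3]
ft_force: [-1.2, -4.8, 2.8]
finger_gap: 17.7
grip_force: 40.1
```

```bash
python3 -c "from h import *;st()"
```

```text
9.575 [-17.9  21.7  92.9  30.3  84.8   1. ] jig [-22.1 -25.2  75.6] gap 17.7 grip 40.1 Fjig [-2.1 -4.5  2.8] Ftool [-2.9 -0.3 -4.9] T [ 0.31 -0.79 -0.06]
```

Request:
apply_moves --pt "0.6 -0.5 0.6 0 0 0 1" --pt "0.6 -0.5 0.6 0 0 0 1" --pt "0.6 -0.5 0.6 0 0 0 1" --pt "0 0 0 0 0 0 1"

```text
time: 10.07
tool_pos: [560.0, 68.4, 75.6]
tcp_rot: [-156.7, -27.0, 57.3]
ft_force: [-1.6, -5.6, 3.7]
finger_gap: 18.0
grip_force: 40.1
```

```bash
python3 -c "from h import *;st()"
```

```text
10.075 [-17.7  21.6  93.1  30.4  84.7   1.2] jig [-22.1 -22.2  75.6] gap 18.0 grip 40.1 Fjig [-2.7 -5.2  3.7] Ftool [-3.4 -0.8 -6. ] T [ 0.43 -0.71 -0.04]
```

Request:
apply_moves --pt "0.6 -0.5 0.6 0 0 0 1" --pt "0.6 -0.5 0.6 0 0 0 1" --pt "0.6 -0.5 0.6 0 0 0 1" --pt "0 0 0 0 0 0 1"

```text
time: 10.58
tool_pos: [559.5, 71.3, 75.6]
tcp_rot: [-156.7, -27.0, 57.3]
ft_force: [-1.5, -5.2, 4.0]
finger_gap: 17.8
grip_force: 40.2
```

```bash
python3 -c "from h import *;st()"
```

```text
10.575 [-17.4  21.4  93.3  30.5  84.5   1.3] jig [-22.1 -19.3  75.6] gap 17.8 grip 40.2 Fjig [-2.4 -4.8  4. ] Ftool [-2.8 -0.9 -6. ] T [ 0.39 -0.72  0.01]
```

Request:
apply_moves --pt "0.6 -0.5 0.6 0 0 0 1" --pt "0.6 -0.5 0.6 0 0 0 1" --pt "0.6 -0.5 0.6 0 0 0 1" --pt "0 0 0 0 0 0 1"

```text
time: 11.08
tool_pos: [558.8, 74.2, 75.6]
tcp_rot: [-156.7, -27.0, 57.4]
ft_force: [-0.6, -5.5, 5.4]
finger_gap: 18.0
grip_force: 40.3
```

```bash
python3 -c "from h import *;st()"
```

```text
11.075 [-17.2  21.2  93.5  30.6  84.4   1.5] jig [-22.2 -16.3  75.6] gap 18.0 grip 40.3 Fjig [-1.6 -5.3  5.4] Ftool [-2.  -0.5 -7.4] T [ 0.4  -0.64 -0.05]
```

Request:
apply_moves --pt "0.6 -0.5 0.6 0 0 0 1" --pt "0.6 -0.5 0.6 0 0 0 1" --pt "0.6 -0.5 0.6 0 0 0 1" --pt "0 0 0 0 0 0 1"

```text
time: 11.58
tool_pos: [558.5, 76.3, 75.6]
tcp_rot: [-156.8, -26.9, 57.4]
ft_force: [-2.1, -10.1, 5.7]
finger_gap: 17.7
grip_force: 40.6
```

```bash
python3 -c "from h import *;st()"
```

```text
11.575 [-17.   21.1  93.7  30.6  84.2   1.6] jig [-22.1 -14.2  75.6] gap 17.7 grip 40.6 Fjig [-3.9 -9.5  5.7] Ftool [ -5.9  -0.3 -10.2] T [ 0.43 -1.09 -0.01]
```

Force rose from 5 to 9.5 N, so the seat has reached the fence. I add about 2 mm, for a pad force around 8 N.

Request:
apply_moves --pt "0.6 -0.5 0.6 0 0 0 1" --pt "0.6 -0.5 0.6 0 0 0 1" --pt "0.6 -0.5 0.6 0 0 0 1" --pt "0 0 0 0 0 0 1"

```text
time: 12.08
tool_pos: [558.1, 78.3, 75.6]
tcp_rot: [-156.9, -26.9, 57.4]
ft_force: [-2.8, -13.1, 6.7]
finger_gap: 17.9
grip_force: 40.9
```

```bash
python3 -c "from h import *;st()"
```

```text
12.075 [-16.8  20.9  93.9  30.7  84.    1.8] jig [-22.1 -12.1  75.6] gap 17.9 grip 40.9 Fjig [ -5.2 -12.3   6.7] Ftool [ -8.1  -0.3 -12.6] T [ 0.35 -1.54 -0.08]
```

Pad load is now about 7.5 N. The TCP track while slackening shows the knob axis about 3.9 mm along tool x, so each 0.15 rad needs a shift of about -0.6 mm in tool y. I tighten in steps and watch the force.

Request:
apply_moves --pt "0.1 -0.6 0 0 0 0.15 1" --pt "0.1 -0.6 0 0 0 0.15 1" --pt "0.1 -0.6 0 0 0 0.15 1" --pt "0 0 0 0 0 0 1"

```text
time: 12.58
tool_pos: [556.7, 79.4, 76.5]
tcp_rot: [-148.0, -14.7, 32.8]
ft_force: [-4.0, -14.2, 7.9]
finger_gap: 18.2
grip_force: 40.9
```

```bash
python3 -c "from h import *;st()"
```

```text
12.575 [-16.7  20.6  94.2  30.7  84.   27.8] jig [-23.3 -10.8  76.5] gap 18.2 grip 40.9 Fjig [ -6.7 -13.2   7.9] Ftool [ -8.7   2.7 -14. ] T [-0.24 -1.47  0.11]
```

Steady. I continue.

Request:
apply_moves --pt "0.1 -0.6 0 0 0 0.15 1" --pt "0.1 -0.6 0 0 0 0.15 1" --pt "0.1 -0.6 0 0 0 0.15 1" --pt "0.1 -0.6 0 0 0 0.15 1" --pt "0 0 0 0 0 0 1"

```text
time: 13.2
tool_pos: [555.9, 81.4, 78.0]
tcp_rot: [-145.3, 4.6, 4.1]
ft_force: [-5.5, -12.9, 10.0]
finger_gap: 18.0
grip_force: 41.0
```

```bash
python3 -c "from h import *;st()"
```

```text
13.2 [-16.6  20.4  94.3  30.7  84.1  62.3] jig [-23.6  -8.6  78. ] gap 18.0 grip 41.0 Fjig [ -7.8 -11.6  10. ] Ftool [ -7.2   4.9 -14.8] T [-1.   -1.16  0.1 ]
```

Request:
apply_moves --pt "0.1 -0.6 0 0 0 0.15 1" --pt "0.1 -0.6 0 0 0 0.15 1" --pt "0.1 -0.6 0 0 0 0.15 1" --pt "0.1 -0.6 0 0 0 0.15 1" --pt "0 0 0 0 0 0 1"

```text
time: 13.82
tool_pos: [556.7, 83.6, 79.3]
tcp_rot: [-152.7, 22.8, -26.1]
ft_force: [-6.8, -13.0, 11.6]
finger_gap: 17.5
grip_force: 41.1
```

```bash
python3 -c "from h import *;st()"
```

```text
13.825 [-16.4  20.3  94.2  30.8  84.1  96.9] jig [-22.4  -6.7  79.3] gap 17.5 grip 41.1 Fjig [ -9.1 -11.5  11.6] Ftool [ -4.8   8.2 -16.2] T [-1.53 -0.5   0.05]
```

Request:
apply_moves --pt "0.1 -0.6 0 0 0 0.15 1" --pt "0 0 0 0 0 0 1"

```text
time: 14.08
tool_pos: [557.6, 83.7, 79.3]
tcp_rot: [-156.3, 26.4, -34.7]
ft_force: [-3.8, -11.7, 8.2]
finger_gap: 18.0
grip_force: 41.0
```

```bash
python3 -c "from h import *;st()"
```

```text
14.075 [-16.3  20.4  94.1  30.8  84.1 105.6] jig [-21.5  -6.7  79.3] gap 18.0 grip 41.0 Fjig [ -6.  -10.7   8.2] Ftool [ -0.5   7.2 -12.9] T [-1.48  0.36  0.08]
```

Request:
apply_moves --pt "0.1 -0.6 0 0 0 0.15 1" --pt "0 0 0 0 0 0 1"

```text
time: 14.32
tool_pos: [558.3, 83.8, 79.2]
tcp_rot: [-160.5, 29.5, -43.7]
ft_force: [-3.3, -14.9, 5.5]
finger_gap: 17.8
grip_force: 58.5
```

```bash
python3 -c "from h import *;st()"
```

```text
14.325 [-16.3  20.4  94.1  30.8  84.  114.1] jig [-20.9  -6.8  79.2] gap 17.8 grip 58.5 Fjig [ -6.1 -14.    5.5] Ftool [  4.1   9.4 -12.5] T [-1.14  0.7  -0.76]
```

Torque has risen to 0.76 N m, so the tight stop is reached. I relax the preload, open, and back out along the axis.

Request:
apply_moves --pt "0.5 1.5 -1.5 0 0 -0.06 1" --pt "0.5 1 -1.5 0 0 0 1" --pt "0 0 0 0 0 0 1"

```text
time: 14.7
tool_pos: [558.1, 82.9, 79.2]
tcp_rot: [-158.5, 28.4, -39.8]
ft_force: [10.2, 6.4, -10.1]
finger_gap: 17.8
grip_force: 41.9
```

```bash
python3 -c "from h import *;st()"
```

```text
14.7 [-16.5  20.4  94.1  31.   84.1 110.4] jig [-21.3  -7.5  79.2] gap 17.8 grip 41.9 Fjig [ 11.2   4.3 -10.1] Ftool [ 8.1 -8.  10.8] T [ 1.32  1.78 -0.11]
```

Request:
apply_moves --pt "0.8 -1.1 1.4 0 0 0 1" --pt "0 0 0 0 0 0 1"

```text
time: 14.95
tool_pos: [558.2, 83.1, 79.1]
tcp_rot: [-158.6, 28.4, -39.7]
ft_force: [1.0, -2.1, 3.0]
finger_gap: 17.7
grip_force: 43.2
```

Request:
apply_moves --pt "0 0 0 0 0 0 0.65" --pt "0 0 0 0 0 0 0.5" --pt "0 0 0 0 0 0 0.5" --pt "0 0 0 0 0 0 0.5"

```text
time: 15.45
tool_pos: [557.5, 83.4, 78.6]
tcp_rot: [-158.5, 28.4, -39.6]
ft_force: [-0.2, 0.4, -0.8]
finger_gap: 42.9
grip_force: 0.0
```

Request:
apply_moves --pt "0 0 -8 0 0 0 0.5" --pt "0 0 -12 0 0 0 0.5" --pt "0 0 -20 0 0 0 0.5" --pt "0 0 -20 0 0 0 0.5" --pt "0 0 -30 0 0 0 0.5" --pt "0 0 -30 0 0 0 0.5" --pt "0 0 -30 0 0 0 0.5" --pt "0 0 0 0 0 0 0.5" --pt "0 0 0 0 0 0 0.5"

```text
time: 16.58
tool_pos: [573.7, -1.5, 201.2]
tcp_rot: [-158.5, 28.4, -39.6]
ft_force: [-0.9, -0.5, -0.4]
finger_gap: 43.0
grip_force: 0.0
```

```bash
python3 -c "
from h import *;st()
c=[]
for n,b in (('side',(240,140,340,240)),('top',(165,145,265,245))):
    im=optics.snapshot(n)[:,:,::-1]; c.append(cv2.resize(im[b[1]:b[3],b[0]:b[2]],None,fx=4,fy=4,interpolation=cv2.INTER_CUBIC))
cv2.imwrite('pics/end.png',np.hstack(c))"
```

```text
16.575 [-23.2  18.1  83.2  28.8  98.9 111.3] jig [-21.9 -93.4 201.2] gap 43.0 grip 0.0 Fjig [-1.  -0.3 -0.4] Ftool [-0.2  1.1  0.1] T [-0.16  0.21 -0.01]
```

View pics/end.png

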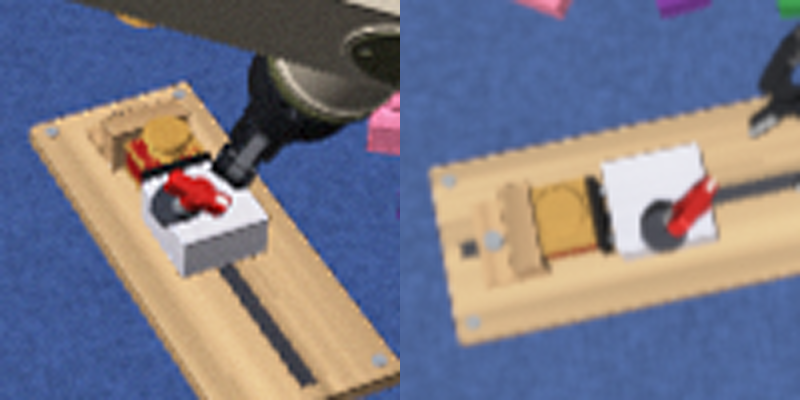

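The seat (565,215 in the top half) stands upright between pad and fence. The pad is pushed in, the knob is back at its tight angle, and the arm is clear, so I hand in.

```bash
python3 -c "
from bench import r
print(r.hand_in())"
```

```text
the job is handed in; nothing more can be done
None
```

I handed the job in after about 17 s of the 45 s. The carriage pad holds the lotus seat upright against the fence with an estimated 7–8 N, the knob is back at its tight stop and the arm is clear, but no verdict came back. The knob's axis leaned towards the jig's -y in the images, not -x as described, so I gripped it that way.

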